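# Fasten the cover stud of the grit trap

### The job

The cover of the grit trap has two slotted quarter-turn studs; one is fastened, the other still stands proud with its slot roughly across the length of the cover. Press the proud stud down against its spring and turn it clockwise until its slot runs along the cover and it drops into its catch, then let go. Leave the fastened stud as it is.

Things in the scene. Friction and masses are not known exactly. Their poses are not given: they have to be found in the camera images.
- stud_top (a point): Top centre of the unfastened stud's head: oblong aluminium block 46 mm long (x axis, along its slot 8 mm wide, 10 deep), 26 wide (y; grip across it), 30 tall, z up, on a neck 21 in diameter. Proud, its top is 50 mm above the flat cover (215 x 315 mm, fixed, 104 mm above the bench); flange round the neck 54 in diameter, 3 high. The studs lie 150 mm apart along the cover, either way round.
- stud_turn (a joint): Angle (rad) of the unfastened stud about its upright axis, growing clockwise seen from above: 0 = slot square across the cover's length, 1.56 = along it, end stop. Starts at 0 to 0.3. Unpressed it is blocked from about 0.4 on; pressed it turns easily (under 0.1 N m). The catch takes it from about 1.25 to the stop: 1.45 is a good aim.
- stud_press (a joint): Depth (m) of the unfastened stud below its proud height, 0 to 0.010 (stop); its spring pushes up with 4.5 N at 0, 10.5 N at 0.010. It must be 0.007 deep or more to turn past the ledge (0.009 is a good aim). Let go in the catch it springs up to about 0.003 and cannot turn back; let go on the way, it stays down at 0.007.
- other_turn (a joint): Angle (rad) of the second stud, the same make on the same cover, counted in the same way: already in its catch at 1.38 to 1.5, its slot along the cover, its top 47 mm above the cover. To be left alone.

How it is judged (in metres and radians):
On the way:
1. the stud is pressed in past its ledge and is turning (value of joint stud_press above 0.006 m and value of joint stud_turn above 0.6 rad).
At the end, for the whole second after the job is handed in: The stud has been turned past 1.15 rad and has sprung up into its catch (depth 1.5 to 4.5 mm), let go; the other stud is still in its catch (past 1.15 rad) (value of joint each of stud_turn, other_turn above 1.15 rad and value of joint stud_press between 0.0015 and 0.0045 m); the robot touches nothing.
It fails at once if the fastened stud is turned out of its catch (value of joint other_turn below 1.1 rad).
It also fails if it takes over 32 s, if anything falls off the work surface, if the arm or the gripper's body presses on something with over 40 N, if the wrist force passes 120 N, or if a joint passes its speed limit or range.

### The arm

A 6-joint arm with a two-finger parallel gripper is mounted at the origin on the work surface. World frame = base frame: x ahead of the robot, y to its left, z up, the work surface at z = 0. Lengths are in m, angles in degrees, forces in N, time in s.
With the tool pointing down it reaches from about 0.4 to 0.825 m from the base axis. Payload 7 kg.
Tool frame: the origin (TCP) lies at the very end of the fingers, on their centre line; the grasp point (between the pads) lies 19 mm behind it; z points along the fingers, y is the line along which they close (so a half turn about z gives the same grasp; the last joint's range is limited). The gripper opens to 85 mm and grips with 20 to 120 N. Pads are 22 mm wide; open, the fingers measure 114 mm over their backs; the gripper's body (76 mm by 85 mm) begins 54 mm behind the grasp point. The pads swing forward as they close: fully open they stand 13 mm farther back than shut.
Start: joints at [-51.045, 20.546, 0.682, 0, -70.136, -16.507], TCP at [0.258, -0.624, 0.231] pointing down, gripper open.
Joint ranges: [-176.03, 176.03], [-82.01, 121.73], [-58.28, 71.71], [-173.87, 95.51], [-174.79, -0.11], [-173.66, 173.66]. Speed limits (degrees/s): [136.94, 136.94, 172.46, 180, 180, 180].

### API

Orientations are given as [roll, pitch, yaw] about the fixed x, y, z axes, in that order (R = Rz(yaw) Ry(pitch) Rx(roll)).
In Python, from rig import get_state, grab_frame, calibration, hand_in, regions_of, place_of gives the robot as it stands. The module is installed in compiled form; this text tells all that it offers.
- The arm moves only by the tool apply_moves, never from a script. Its argument "increments" is a list of rows, each a list of 3 entries, a list of its own where there are three numbers: the shift along the tool's x, y, z in m, then the turn, a rotation vector about the tool's x, y, z in degrees, then the closure in counts, from 0 (fully open) to 255 (shut). A call has 1 to 12 rows; each row is the pose to reach, as a shift and turn from the pose commanded when the call began, along the tool's axes at that moment; what a row does not reach only later rows make up. A row lasts 1/8 s, in which the tool goes at most 62.5 mm and 10.7 degrees, less where a joint would pass 70% of its speed; a pose out of reach is approached as far as the arm can. A call with a gripper value outside its range is refused whole. The fingers move at their own pace and stop on an object; "force" is the grip in N (left out, the last holds). Time passes only in rows, so rows that repeat a pose let the fingers close. It gives the time, the measured TCP pose, the force, the opening and the grip force at its end, in the units of the state.
- get_state(): the state, without advancing time (a new reading comes with each control period).
- grab_frame(name): name is "scene" or "side" or "wrist"; returns (picture, depth): 400x640x3 uint8, blue, green, red; 400x640 float32, m along the optical axis (not along the pixel's ray), 0 where there is no reading.
- calibration(name): a dict with "fx", "fy", "cx", "cy" (pixels), "R" (3x3) and "t" (3): a world point X has camera coordinates R X + t; the wrist camera has in their place "tool_from_camera" (4x4, takes a point from camera to tool coordinates, whose origin is the TCP and whose axes are the flange's). Camera axes: x right, y down, z forward; pixel columns grow to the right and rows downward; lengths in m; the calibration is good to about 2 mm. A picture is of the moment at which its call begins: read the wrist's pose just before it. calibration takes no time and is no camera call.
- hand_in(): hands the job in; it is judged then, once.
Trained networks look in the newest picture that a camera, given by its name, has taken for a name from the list of things; names that differ only in an ending like _2 or _b are one class to them, and where a whole thing is asked for, a point or a joint stands for the part that bears it (a point fixed in the world has none). Each returns a list of dicts, best first, with "score" (0 to 1); they miss things now and then, are a little off and sometimes report something else, mostly with a low value. They report only what shows in the picture. A call takes as long as a camera call.
- regions_of(camera, query): "pixels" (400x640 bool, what is visible of it) and "bbox" ([left, top, width, height] in pixels, round what is visible of it).
- place_of(camera, query): "uv" ([column, row] in pixels: a listed point, or the origin of a listed thing).
The state is a dict: "time_s": time; "q": joint angles; "joint_velocities": joint speeds; "effort": joint torques, N m; "tool_pos": TCP position; "ee_rot": TCP orientation; "ft_force": force on the tool from outside, world axes, zero at the start; "torque": the same for the moment, N m; "width": finger opening in m; "grip_force": force on a finger pad.
Only numpy, scipy, OpenCV 4.12 (cv2) and the standard library are available. Lean on these libraries where they do the work, as an engineer would, in place of code of your own. Each camera call takes 0.05 s, during which the arm holds its last target. There are 200 camera calls.

## Working session

There is one attempt and no reset: what is moved stays moved. The work goes in short steps, Python scripts to look and compute and a tool call to move; the robot and the scene stay as the last step left them, time stands still between calls to the robot, and variables do not carry over. Pictures are saved under pics/ and viewed, at most 10 in all, crops included, and the job is handed in when it is done.

Besides the shell and the picture viewer there is one more tool, called after "Emit:" as name(argument=value, ...), one argument or row to a line, values as JSON. apply_moves: Moves the arm, as the interface text tells. Its arguments: {"type":"object","properties":{"increments":{"type":"array","items":{"type":"array"}},"force":{"type":"number"}},"required":["increments"]}

```bash
mkdir -p pics; cat > h.py <<'E'
import numpy as np, cv2
from rig import *
def world(cam,uv,d,T=None):
    c=calibration(cam); p=np.array([(uv[0]-c['cx'])/c['fx'],(uv[1]-c['cy'])/c['fy'],1])*d
    if 'R' in c: return np.array(c['R']).T@(p-np.array(c['t']))
    return p
def cloud(cam,mask,d):
    v,u=np.nonzero(mask&(d>0)); c=calibration(cam); z=d[v,u]
    P=np.c_[(u-c['cx'])/c['fx']*z,(v-c['cy'])/c['fy']*z,z]
    return (P-np.array(c['t']))@np.array(c['R'])
E
python3 - <<'E'
from h import *
s=get_state();print(s['tool_pos'],s['ee_rot'],s['ft_force'],s['width'])
ims=[]
for cam in ['scene','side']:
    im,d=grab_frame(cam); im=im.copy()
    for q in ['stud_top','other_turn']:
        for r in place_of(cam,q)[:3]:
            u,v=r['uv'];dd=d[int(v),int(u)];print(cam,q,r['score'],r['uv'],world(cam,r['uv'],dd)); cv2.circle(im,(int(u),int(v)),3,(0,0,255),1)
    for q in ['stud_top','stud_turn','other_turn']:
        for r in regions_of(cam,q)[:3]:
            P=cloud(cam,r['pixels'],d); 
            T=P[P[:,2]>P[:,2].max()-.012]
            rect=cv2.minAreaRect((T[:,:2]*1000).astype(np.float32))
            print(cam,q,r['score'],r['bbox'],len(P),np.median(P,0),'zmax',np.percentile(P[:,2],95),rect)
    ims.append(im)
cv2.imwrite('pics/a.png',ims[0]);cv2.imwrite('pics/b.png',ims[1])
E
```

```text
[ 0.25752331 -0.62341291  0.23035575] [ 1.79903264e+02 -8.16701363e-03 -1.57558762e+02] [ 0.63531167  0.19671651 -1.11699888] 0.08513153289977937
scene stud_top 0.78 [301.2, 228.9] [ 0.60318213 -0.00422641  0.15289835]Traceback (most recent call last):
  File "<stdin>", line 7, in <module>
ValueError: it knows: stud_top
```

```bash
python3 - <<'E'
from h import *
ims=[]
for cam in ['scene','side']:
    im,d=grab_frame(cam); im=im.copy()
    for r in place_of(cam,'stud_top')[:3]:
            u,v=r['uv'];dd=d[int(v),int(u)];print(cam,r['score'],r['uv'],world(cam,r['uv'],dd)); cv2.circle(im,(int(u),int(v)),2,(0,0,255),1)
    for q in ['stud_top','stud_turn','other_turn']:
      try:
        for r in regions_of(cam,q)[:3]:
            P=cloud(cam,r['pixels'],d); 
            zm=np.percentile(P[:,2],95)
            T=P[P[:,2]>zm-.008]
            rect=cv2.minAreaRect((T[:,:2]*1000).astype(np.float32))
            print(cam,q,r['score'],r['bbox'],len(P),np.median(T,0),'z95',zm,rect)
      except ValueError as e: print(q,e)
    P=cloud(cam,np.ones((400,640),bool),d); C=P[(abs(P[:,2]-.104)<.006)&(np.hypot(P[:,0],P[:,1])>.2)]
    print('cover',len(C),cv2.minAreaRect((C[:,:2]*1000).astype(np.float32)))
    ims.append(im)
cv2.imwrite('pics/a.png',ims[0]);cv2.imwrite('pics/b.png',ims[1])
E
```

```text
scene 0.97 [296.7, 232.2] [ 0.60206414 -0.01374815  0.15264805]
scene stud_top 0.75 [284.5, 217.9, 32.0, 32.8] 599 [ 0.60406358 -0.0117919   0.15274463] z95 0.15481265487218754 ((602.4507446289062, -8.174455642700195), (27.17066192626953, 46.59349060058594), 89.74484252929688)
scene stud_turn 0.68 [286.7, 219.3, 29.7, 31.3] 618 [ 0.60364564 -0.01206893  0.15275519] z95 0.1548554736171348 ((602.4507446289062, -8.174455642700195), (27.17066192626953, 46.59349060058594), 89.74484252929688)
scene other_turn 0.6 [329.5, 158.7, 21.9, 34.1] 454 [0.56843149 0.13573649 0.1499661 ] z95 0.15179195617720662 ((567.0365600585938, 136.73199462890625), (26.300466537475586, 47.0240592956543), 21.809125900268555)
cover 16797 ((371.97625732421875, 191.75531005859375), (1504.4976806640625, 855.4039306640625), 42.695343017578125)
side 0.65 [322.6, 180.9] [0.59886816 0.00214222 0.15576727]
side stud_top 0.82 [308.4, 171.6, 33.1, 29.6] 633 [ 0.59902597 -0.00277053  0.15331719] z95 0.15528388128718784 ((600.3578491210938, -6.437740325927734), (27.40892791748047, 46.81820297241211), 88.73853302001953)
side stud_turn 0.95 [310.6, 171.6, 30.2, 27.5] 578 [ 0.59787849 -0.00175118  0.15325565] z95 0.15530588124614306 ((599.5608520507812, -5.908205986022949), (26.385208129882812, 45.2014045715332), 88.73853302001953)
side other_turn 0.69 [272.6, 231.2, 23.8, 35.0] 619 [0.56328952 0.14074318 0.15090408] z95 0.15255544695319093 ((564.3285522460938, 139.6308135986328), (26.299480438232422, 46.03214645385742), 22.679141998291016)
cover 18273 ((540.7946166992188, -360.2412109375), (1222.803466796875, 304.0843505859375), 84.55081939697266)
```

View pics/a.png

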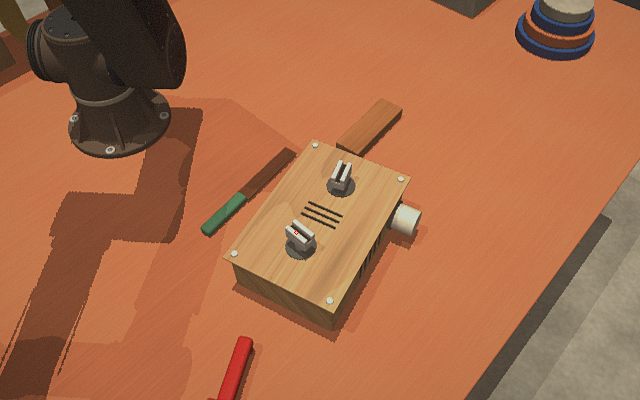

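View pics/b.png

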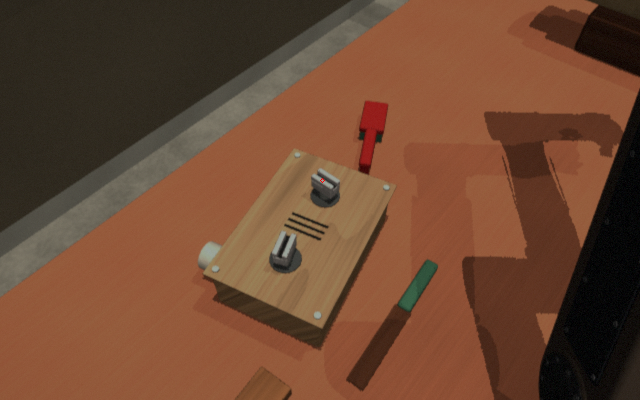

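The scene picture shows the proud stud at (297,232) and the fastened one at (340,178), its slot along the cover. In the side picture they are at (323,181) and (285,250). The networks agree. The proud stud is at about (0.601, -0.007), top z 0.154, with its slot along about world x (turn about 0.25). The cover's length lies at about 104°. I'll move above the stud with yaw 180.

Emit:
apply_moves(
  increments=[
    [[-0.553, 0.439, 0], [0, 0, 22.4], 0],
    [[-0.553, 0.439, 0], [0, 0, 22.4], 0],
    [[-0.553, 0.439, 0], [0, 0, 22.4], 0],
    [[-0.553, 0.439, 0], [0, 0, 22.4], 0],
    [[-0.553, 0.439, 0], [0, 0, 22.4], 0],
    [[-0.553, 0.439, 0], [0, 0, 22.4], 0],
    [[-0.553, 0.439, 0], [0, 0, 22.4], 0],
    [[-0.553, 0.439, 0], [0, 0, 22.4], 0],
    [[-0.553, 0.439, 0], [0, 0, 22.4], 0],
    [[-0.553, 0.439, 0], [0, 0, 22.4], 0],
    [[-0.553, 0.439, 0], [0, 0, 22.4], 0],
    [[-0.553, 0.439, 0], [0, 0, 22.4], 0],
  ],
  force=50,
)

```text
time_s: 2.1
tool_pos: [0.6024, -0.004, 0.231]
ee_rot: [180.0, 0.0, -179.8]
ft_force: [-0.9, -0.7, 1.3]
width: 0.0853
grip_force: 0.0
```

```bash
python3 - <<'E'
from h import *
from scipy.spatial.transform import Rotation as Ro
s=get_state(); im,d=grab_frame('wrist'); c=calibration('wrist'); T=np.array(c['tool_from_camera'])
R=Ro.from_euler('xyz',s['ee_rot'],degrees=True).as_matrix()
print(s['tool_pos'],s['ee_rot'])
im=im.copy()
for q in ['stud_top','other_turn']:
  for r in regions_of('wrist',q)[:2]:
    v,u=np.nonzero(r['pixels']&(d>0)); z=d[v,u]
    P=np.c_[(u-c['cx'])/c['fx']*z,(v-c['cy'])/c['fy']*z,z]@T[:3,:3].T+T[:3,3]
    W=P@R.T+s['tool_pos']; zt=np.percentile(W[:,2],90); K=W[W[:,2]>zt-.006]
    print(q,r['score'],r['bbox'],zt,np.percentile(W[:,2],99),cv2.minAreaRect((K[:,:2]*1000).astype(np.float32)))
for r in place_of('wrist','stud_top')[:2]: print(r); cv2.circle(im,tuple(int(x) for x in r['uv']),3,(0,0,255),1)
cv2.imwrite('pics/c.png',im)
E
```

```text
[ 0.60240212 -0.00397737  0.23103974] [ 1.79999691e+02  1.22511408e-03 -1.79800900e+02]
stud_top 0.8 [295.4, 173.4, 33.9, 72.9] 0.15418041572207963 0.1549215301966933 ((600.893798828125, -7.201942443847656), (25.648529052734375, 45.64539337158203), 88.88257598876953)
other_turn 0.74 [477.2, 129.4, 90.3, 61.9] 0.15096109796378548 0.15184559715354215 ((565.2304077148438, 137.55941772460938), (26.28755760192871, 45.9007453918457), 22.343631744384766)
other_turn 0.42 [296.3, 171.3, 35.7, 77.0] 0.15417096928845075 0.15492029241040214 ((600.8896484375, -7.174901008605957), (25.742528915405273, 45.6429557800293), 88.91432189941406)
{'uv': [311.7, 212.8], 'score': 0.58}
```

View pics/c.png

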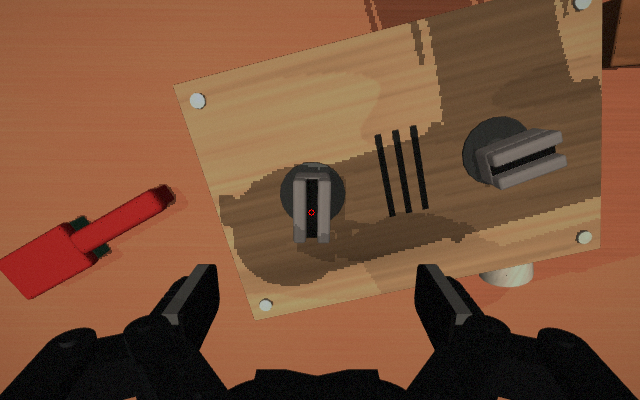

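The wrist picture shows the proud stud's head at (312,210), between the open fingers, with the fastened stud well clear at (520,160). Now I'll descend and grip.

Emit:
apply_moves(
  increments=[
    [[0.0014, -0.0032, 0.04], [0, 0, 1.3], 0],
    [[0.0014, -0.0032, 0.08], [0, 0, 1.3], 0],
    [[0.0014, -0.0032, 0.105], [0, 0, 1.3], 0],
    [[0.0014, -0.0032, 0.105], [0, 0, 1.3], 0],
    [[0.0014, -0.0032, 0.105], [0, 0, 1.3], 230],
    [[0.0014, -0.0032, 0.105], [0, 0, 1.3], 230],
    [[0.0014, -0.0032, 0.105], [0, 0, 1.3], 230],
    [[0.0014, -0.0032, 0.105], [0, 0, 1.3], 230],
    [[0.0014, -0.0032, 0.105], [0, 0, 1.3], 230],
    [[0.0014, -0.0032, 0.105], [0, 0, 1.3], 230],
    [[0.0014, -0.0032, 0.105], [0, 0, 1.3], 230],
    [[0.0014, -0.0032, 0.105], [0, 0, 1.3], 230],
  ],
  force=50,
)

```text
time_s: 3.8
tool_pos: [0.6004, -0.0085, 0.1273]
ee_rot: [179.9, 0.1, 178.8]
ft_force: [-1.7, 7.3, 4.1]
width: 0.0249
grip_force: 53.8
```

Emit:
apply_moves(
  increments=[
    [[0, 0, 0.003], [0, 0, 0], 230],
    [[0, 0, 0.006], [0, 0, 0], 230],
    [[0, 0, 0.009], [0, 0, 0], 230],
    [[0, 0, 0.009], [0, 0, 0], 230],
    [[0, 0, 0.009], [0, 0, 0], 230],
  ],
)

```text
time_s: 4.42
tool_pos: [0.6005, -0.0085, 0.1189]
ee_rot: [179.9, 0.1, 178.8]
ft_force: [-4.0, 8.4, 9.2]
width: 0.0253
grip_force: 54.5
```

Emit:
apply_moves(
  increments=[
    [[0, 0.002, 0.0008], [0, 0, 0], 230],
    [[0, 0.002, 0.0008], [0, 0, 8], 230],
    [[0, 0.002, 0.0008], [0, 0, 16], 230],
    [[0, 0.002, 0.0008], [0, 0, 24], 230],
    [[0, 0.002, 0.0008], [0, 0, 32], 230],
    [[0, 0.002, 0.0008], [0, 0, 32], 230],
  ],
)

```text
time_s: 5.18
tool_pos: [0.6003, -0.0076, 0.1182]
ee_rot: [179.9, 0.1, 146.7]
ft_force: [-2.6, 4.4, 9.6]
width: 0.025
grip_force: 54.5
```

Emit:
apply_moves(
  increments=[
    [[0, 0, 0], [0, 0, 8], 230],
    [[0, 0, 0], [0, 0, 16], 230],
    [[0, 0, 0], [0, 0, 24], 230],
    [[0, 0, 0], [0, 0, 32], 230],
    [[0, 0, 0], [0, 0, 36], 230],
    [[0, 0, 0], [0, 0, 36], 230],
  ],
)

```text
time_s: 5.92
tool_pos: [0.6028, -0.0109, 0.1176]
ee_rot: [179.5, -1.6, 111.6]
ft_force: [-11.0, 33.5, 12.9]
width: 0.0253
grip_force: 55.5
```

```bash
python3 - <<'E'
from h import *
s=get_state(); print({k:np.round(s[k],3) for k in s})
im,d=grab_frame('scene'); a=cv2.resize(im[120:320,200:460],(780,600)); cv2.imwrite('pics/d.png',a)
for cam in ['scene','side']:
    im,d=grab_frame(cam)
    for r in regions_of(cam,'other_turn')[:2]: print(cam,r['score'],r['bbox'])
    if cam=='side': cv2.imwrite('pics/e.png',cv2.resize(im[100:320,180:440],(709,600)))
E
```

```text
{'time_s': np.float64(5.925), 'q': array([  16.426,   19.415,  -16.189,   -2.034,  -54.078, -173.607]), 'joint_velocities': array([ 0.676, -0.067, -0.501,  1.019,  0.261,  0.204]), 'effort': array([-2.0642e+01, -4.5428e+01,  2.1240e+01,  1.3943e+01,  4.3200e-01,
       -6.0000e-03]), 'tool_pos': array([ 0.603, -0.011,  0.118]), 'ee_rot': array([179.517,  -1.61 , 111.637]), 'ft_force': array([-10.973,  33.53 ,  12.893]), 'torque': array([11.565,  3.681,  0.105]), 'grip_force': np.float64(55.466), 'width': np.float64(0.025)}
scene 0.76 [332.9, 161.9, 18.0, 28.7]
side 0.7 [273.7, 232.6, 23.5, 33.3]
```

View pics/d.png

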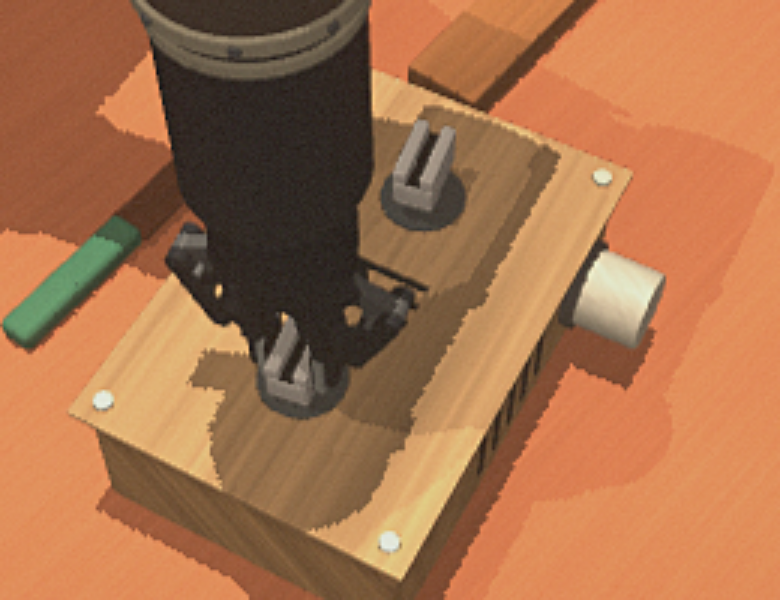

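View pics/e.png

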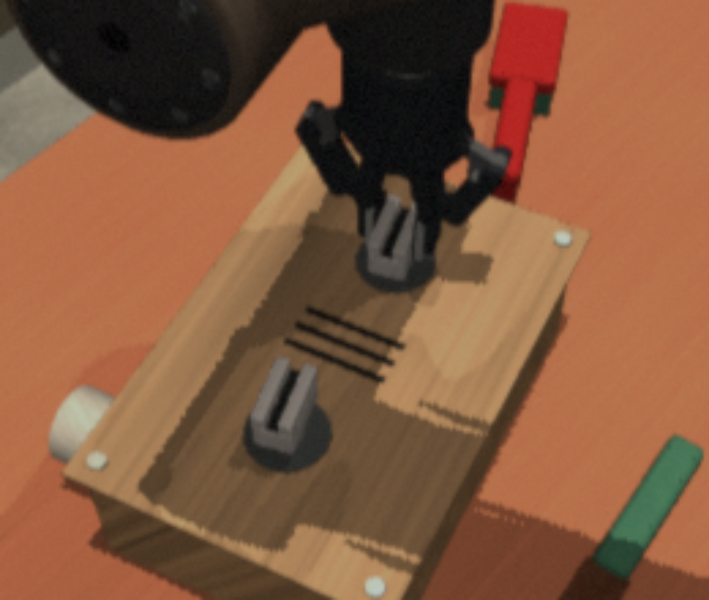

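The pictures show the stud's slot nearly along the cover, at (290,375) in the scene crop, and the fastened stud untouched. Joint 6 has reached its range limit, which explains the side force. I'll back off about 4° to relieve it. The stud will still be within the catch.

Emit:
apply_moves(
  increments=[
    [[0, 0, 0], [0, 0, -4], 230],
    [[0, 0, 0], [0, 0, -4], 230],
    [[0, 0, 0], [0, 0, -4], 230],
  ],
)

```text
time_s: 6.55
tool_pos: [0.6029, -0.0108, 0.1176]
ee_rot: [179.4, -1.5, 115.8]
ft_force: [-9.3, 31.3, 11.9]
width: 0.025
grip_force: 55.4
```

Emit:
apply_moves(
  increments=[
    [[0.002, -0.0005, 0], [0.3, -0.8, 0], 230],
    [[0.004, -0.001, 0], [0.6, -1.5, 0], 230],
    [[0.004, -0.001, 0], [0.6, -1.5, 0], 230],
  ],
)

```text
time_s: 6.92
tool_pos: [0.6026, -0.0098, 0.1187]
ee_rot: [179.9, 0.3, 115.8]
ft_force: [-1.4, 17.5, 8.7]
width: 0.0249
grip_force: 55.1
```

Emit:
apply_moves(
  increments=[
    [[0.003, 0.001, 0.0006], [0, 0, 0], 230],
    [[0.003, 0.001, 0.0006], [0, 0, 0], 230],
    [[0.003, 0.001, 0.0006], [0, 0, 0], 0],
    [[0.003, 0.001, 0.0006], [0, 0, 0], 0],
    [[0.003, 0.001, 0.0006], [0, 0, 0], 0],
    [[0.003, 0.001, 0.0006], [0, 0, 0], 0],
    [[0.003, 0.001, 0.0006], [0, 0, 0], 0],
  ],
)

```text
time_s: 7.8
tool_pos: [0.5992, -0.0111, 0.1154]
ee_rot: [-179.6, 0.3, 115.6]
ft_force: [0.3, 0.2, 0.1]
width: 0.0854
grip_force: 0.0
```

Released, with no force. Lifting straight up, and a little back.

Emit:
apply_moves(
  increments=[
    [[0, 0, -0.03], [0, 0, 0], 0],
    [[0, 0, -0.08], [0, 0, 0], 0],
    [[0, 0, -0.13], [0, 0, 0], 0],
    [[-0.05, 0, -0.15], [0, 0, 0], 0],
    [[-0.1, 0, -0.15], [0, 0, 0], 0],
    [[-0.1, 0, -0.15], [0, 0, 0], 0],
    [[-0.1, 0, -0.15], [0, 0, 0], 0],
  ],
)

```text
time_s: 8.68
tool_pos: [0.6428, -0.1002, 0.2656]
ee_rot: [-179.6, 0.3, 115.6]
ft_force: [1.1, -0.1, 0.7]
width: 0.0858
grip_force: 0.0
```

```bash
python3 - <<'E'
from h import *
s=get_state();print(s['time_s'],s['tool_pos'],s['ft_force'])
ims=[]
for cam in ['scene','side']:
    im,d=grab_frame(cam); ims.append(im)
    for q in ['stud_turn','other_turn']:
        for r in regions_of(cam,q)[:2]:
            P=cloud(cam,r['pixels'],d); zm=np.percentile(P[:,2],95); T=P[P[:,2]>zm-.008]
            print(cam,q,r['score'],r['bbox'],zm,cv2.minAreaRect((T[:,:2]*1000).astype(np.float32)))
cv2.imwrite('pics/f.png',np.hstack([cv2.resize(i[120:300,200:420],(390,319)) for i in ims]))
E
```

```text
8.675 [ 0.64281772 -0.10017462  0.26557945] [ 1.06472031 -0.13119884  0.73043318]
scene stud_turn 0.42 [289.3, 219.8, 14.9, 29.6] 0.15177814096875744 ((596.8733520507812, -14.555486679077148), (8.15296459197998, 40.571590423583984), 25.75770378112793)
scene other_turn 0.78 [330.6, 160.6, 20.4, 32.9] 0.15180693589107977 ((567.3843994140625, 136.99838256835938), (26.19131851196289, 47.26514434814453), 22.855981826782227)
side stud_turn 0.72 [313.1, 170.2, 22.9, 29.6] 0.1526935504153469 ((599.8399047851562, -5.8158416748046875), (26.073972702026367, 46.56000900268555), 27.106172561645508)
side other_turn 0.95 [274.2, 229.8, 26.5, 36.7] 0.15273098211196265 ((564.3025512695312, 139.6739044189453), (26.641643524169922, 45.959754943847656), 22.87078285217285)
```

View pics/f.png

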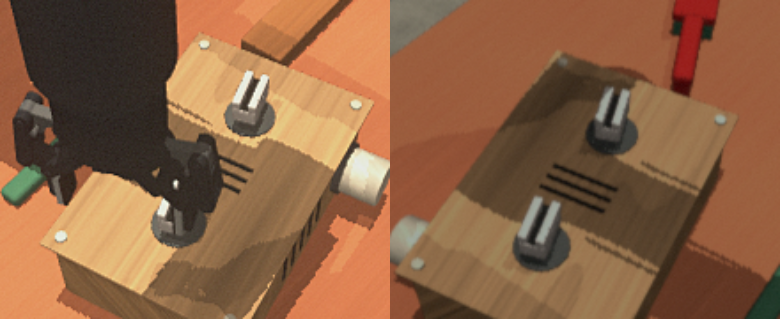

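Both heads now stand at the same height (about 47 mm above the cover) with their slots along it, at (612,115) and (540,230) in the right half. The stud is at about 1.34 rad and sits in its catch, clear of the gripper.

```bash
python3 -c "from rig import hand_in; print(hand_in())"
```

```text
the job is handed in; nothing more can be done
None
```

The job is handed in: the proud stud was pressed, turned to about 1.34 rad and released into its catch at the same height as the fastened stud, which was left alone; the hand-in returned no verdict.

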